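Tighten the turnbuckle of a screen-printing jig

TASK

Tighten the turnbuckle of the printing jig so that both clamp bars draw in and hold the wooden printing screen firmly and square between their pads. Stop when you feel it go snug: do not crush the screen, and leave the squeegee, ink jar and tub where they are.

Things in the scene. Friction and masses are not known exactly. Their poses are not given: they have to be found in the camera images.
- jig: White board 330 (x) x 350 (y) x 18 mm carrying the whole clamp, fixed to the table; origin at the centre of its underside. Its x axis points away from the robot (turned by up to 0.3 rad), y left, z up. The turnbuckle runs along y at x = -110 mm, on the robot's side; the screen lies on the board around x = +60 mm.
- hub (a point): Centre of the steel turnbuckle's hub, on its axis, 100 mm above the table; axes as the jig's. Turnbuckle body 150 mm long along y, up to 44 mm across. Four spokes, 10 mm thick, at right angles in the plane y = 0, each ending in a smooth black ball. Above the axis nothing else stands within 100 mm of the spokes' plane.
- ball (a point): Centre of the ball (22 mm diameter) on one of the four spokes, 65 mm from the axis; the other three balls are alike. The spoke points straight up at joint turnbuckle = 0; at value q it leans q rad from straight up towards the jig's +x, the next ones q + 90, 180, 270 degrees.
- turnbuckle (a joint): Turnbuckle angle, rad, -1.2 to 6.8. Growing = tightening: the wheel's top moves away from the robot; both bars draw in 4.0 mm (3.98) per rad. Self-locking. Running free it needs 0.40 N m (6 N pushed squarely at a ball); once both pads bear on the screen this rises 1.0 N m per rad. Well tightened at 0.65 to 0.95 N m (10 to 14.5 N); above 1.2 N m (18 N) the screen is crushed.
- bar_left: Aluminium clamp bar at the jig's +y side, 290 mm along x, 20 mm wide, top 51 mm above the table (the post with the threaded rod, at x = -110 mm, 122 mm). Slides along y only. Its frame is the jig's, shifted along y: at joint turnbuckle = 0 its origin is the jig's and its inner face is at y = +128 mm. Carries a pad strip, see bar_right.
- bar_right: Mirror image at the -y side (inner face at y = -128 mm at joint 0). On the inside each bar carries a black rubber strip 150 mm long, sprung 32 N per mm; its free face stands 17.5 to 25.5 mm in from the bar's inner face, by set screws that differ from day to day and between the bars and are not measured.
- screen: loose wooden printing screen, 160 (x) x 190 (y) x 28 mm, 0.45 kg or so, lying flat on the board between the two pads, with some mm to spare at each side; origin at the centre of its underside, 18 mm above the table, axes along its sides.
- squeegee: wooden squeegee lying on the table left of the jig, 170 x 47 x 24 mm, bystander; origin under its centre.
- ink_jar: closed jar, 68 mm across, 85 mm high, standing on the table right of the jig, bystander; origin under its centre.
- tub: small white bowl, 90 mm across, 50 mm high, on the table right of the jig, bystander; origin under its centre.
Things that resemble listed ones, but are neither listed nor needed, are in the scene too. What is meant by the screen is not red, and is the larger of those in its own colour.

How it is judged:
On the way:
1. both pads bear on the screen (contact force between each of bar_left, bar_right and screen above 4 N), for 0.1 s.
At the end, for the whole second after the job is handed in: Both bars' pads press the screen with more than 20 N each, the screen lies flat on the board (within 4 mm and 0.03 rad), square to the jig within 0.02 rad, and at rest (contact force between each of bar_left, bar_right and screen above 20 N and angle between the x axis of screen and the x axis of jig, either way round below 0.02 rad and z of screen in the frame of jig below 0.022 m and angle between screen's own z axis and vertical below 0.03 rad and linear speed of screen below 0.01 m/s); the robot touches nothing.
It fails at once if the screen is crushed: a pad presses it with more than 110 N (contact force between any of bar_left, bar_right and screen above 110 N).
It fails at once if a bystander is moved by more than 20 mm (distance of any of squeegee, ink_jar, tub from where it was at the start of the episode above 0.02 m).
It also fails if it takes over 67 s, if anything falls off the work surface, if the arm or the gripper's body presses on something with over 40 N, if the wrist force passes 120 N, or if a joint passes its speed limit or range.

ROBOT

A 6-joint arm with a two-finger parallel gripper is mounted at the origin on the work surface. World frame = base frame: x ahead of the robot, y to its left, z up, the work surface at z = 0. Lengths are in m, angles in rad, forces in N, time in s.
With the tool pointing down it reaches from about 0.25 to 0.725 m from the base axis. Payload 4 kg.
Tool frame: the origin (TCP) lies midway between the tips of the shut fingers; the grasp point (between the pads) lies 19 mm behind it (bot.grasp_offset is the distance from the TCP to the grasp point, in m); z points along the fingers, y is the direction in which the jaws open and shut (so a half turn about z gives the same grasp; the last joint's range is limited). The gripper opens to 85 mm and grips with 20 to 120 N. Pads are 22 mm wide; open, the fingers measure 114 mm over their backs; the gripper's body (76 mm by 85 mm) begins 54 mm behind the grasp point. The pads swing forward as they close: fully open they stand 13 mm farther back than shut.
Start: joints at [1.117, 0.241, 0.005, 1.335, 0, 1.571], TCP at [0.219, 0.449, 0.231] pointing down, gripper open.
Joint ranges: [-2.72, 2.72], [-1.05, 1.87], [-1.09, 1.28], [-1.99, 2.15], [-1.42, 1.44], [-3.14, 3.14]. Speed limits (rad/s): [2.79, 2.79, 3.14, 3.14, 3.14, 3.14].

INTERFACE

Orientations are given as a unit quaternion [x, y, z, w].
In Python, from workcell import sensors, optics, bot gives the robot as it stands.
- The arm moves only by the tool apply_moves, never from a script. Its argument "plan" is one flat list of numbers, 6 for each row, row after row: the shift along the tool's x, y, z in m, then the turn, a rotation vector about the tool's x, y, z in rad. In form: [tx, ty, tz, ax, ay, az, tx, ty, tz, ax, ay, az, ...]. A call has 1 to 12 rows; each row is the pose to reach, as a shift and turn from the pose commanded when the call began, along the tool's axes at that moment; what a row does not reach only later rows make up. A row lasts 1/12 s, in which the tool goes at most 41.7 mm and 7.16 degrees, less where a joint would pass 70% of its speed; a pose out of reach is approached as far as the arm can. A call with a gripper value outside its range is refused whole. "grip" is the finger opening in m, from 0 to 0.0854, set as the call begins (left out, the last holds). The fingers move at their own pace and stop on an object; the grip force is fixed at half the most. Time passes only in rows, so rows that repeat a pose let the fingers close. It gives the time, the measured TCP pose, the force and the opening at its end, in the units of the state.
- sensors.get_obs(): the state, without advancing time (a new reading comes with each control period).
- optics.camera(name): name is "scene" or "top" or "wrist"; returns a dict with "pixels" (420x560x3 uint8, red, green, blue), "fx", "fy", "cx", "cy" (pixels), "pose" (4x4, takes a point from camera to world coordinates); the wrist camera has in their place "tool_from_camera" (4x4, takes a point from camera to tool coordinates, whose origin is the TCP and whose axes are the flange's). Camera axes: x right, y up, looking along -z (the intrinsics and any distortion apply to the point x, -y, -z); pixel columns grow to the right and rows downward; lengths in m; the calibration is good to about 2 mm. A picture is of the moment at which its call begins: read the wrist's pose just before it. There is no depth.
- bot.job_done(): hands the job in, once; it reports no verdict.
The state is a dict: "clock": time; "joint_pos": joint angles; "joint_vel": joint speeds; "tau": joint torques, N m; "eef_pos": TCP position; "tool_rot": TCP orientation; "ft_force": force on the tool from outside, world axes, zero at the start; "ft_torque": the same for the moment, N m; "grip_width": finger opening in m.
Only numpy, scipy, OpenCV 4.12 (cv2) and the standard library are available. Lean on these libraries where they do the work, as an engineer would, in place of code of your own. Each camera call takes 0.05 s, during which the arm holds its last target.

## Working session

There is one attempt and no reset: what is moved stays moved. The work goes in short steps, Python scripts to look and compute and a tool call to move; the robot and the scene stay as the last step left them, time stands still between calls to the robot, and variables do not carry over. Pictures are saved under pics/ and viewed, and the job is handed in when it is done.

Besides the shell and the picture viewer there is one more tool, called after "Emit:" as a command line: name --argument value ..., lists and objects as JSON in quotes. apply_moves: Moves the arm, as the interface text tells. Its arguments: {"type":"object","properties":{"plan":{"type":"array","items":{"type":"number"}},"grip":{"type":"number"}},"required":["plan"]}

```bash
ls; mkdir -p pics
python3 - <<'E'
from workcell import sensors, optics, bot
import cv2,numpy as np
o=sensors.get_obs(); print(o)
for n in("scene","top"):
    c=optics.camera(n); cv2.imwrite(f"pics/{n}0.png",c["pixels"][:,:,::-1]); print(n,{k:v for k,v in c.items() if k!="pixels"})
E
```

```text
pics
{'clock': 0.0, 'joint_pos': array([ 1.11698002e+00,  2.41399654e-01,  3.72124752e-03,  1.33519453e+00,
       -1.36836930e-06,  1.57083345e+00]), 'joint_vel': array([ 4.62223746e-05, -2.39803635e-04, -8.39948166e-04, -5.29771016e-04,
       -1.34343954e-03,  2.10319919e-04]), 'tau': array([ 8.51767199e-04, -3.72316360e+01,  2.52407598e+01,  1.72038964e-02,
        1.97834756e-04,  1.77705680e-06]), 'eef_pos': array([0.21892287, 0.44882249, 0.23041847]), 'tool_rot': array([ 2.24983976e-01,  9.74361910e-01, -1.01184846e-03, -2.32898018e-04]), 'ft_force': array([ 0.23641034, -0.48745179, -0.20221401]), 'ft_torque': array([-0.00279521, -0.01101128,  0.01213525]), 'grip_width': 0.08536357743086698}
scene {'fx': 504.4955959285269, 'fy': 504.4955959285269, 'cx': 284.2583372628039, 'cy': 205.80938435459638, 'pose': array([[ 0.27755139, -0.76121393,  0.58610459,  1.20641196],
       [ 0.96064557,  0.21279257, -0.17854807, -0.23906416],
       [ 0.01119457,  0.61259504,  0.79031766,  1.04175021],
       [ 0.        ,  0.        ,  0.        ,  1.        ]])}
top {'fx': 426.2454510191518, 'fy': 426.2454510191518, 'cx': 276.54024704429133, 'cy': 215.84703132055043, 'pose': array([[-0.01940986,  0.98918316, -0.1453958 ,  0.34072686],
       [-0.99937088, -0.01487759,  0.03219474,  0.00596905],
       [ 0.02968336,  0.14592922,  0.98884961,  1.28585211],
       [ 0.        ,  0.        ,  0.        ,  1.        ]])}
```

View pics/scene0.png

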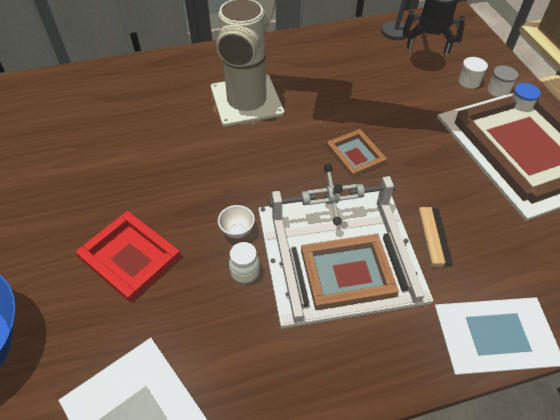

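View pics/top0.png

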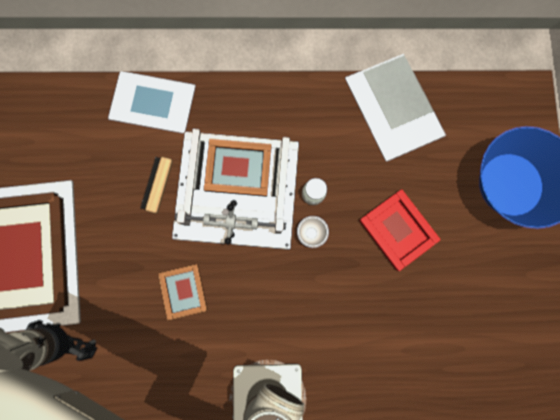

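The scene camera shows the jig near (345,250), with the jar at (244,262), the tub at (237,222) and the squeegee at (435,237). In the top view the jig is near (236,190). I'll zoom in to get its corners.

Run:
```python
import cv2
t=cv2.imread("pics/top0.png"); s=cv2.imread("pics/scene0.png")
cv2.imwrite("pics/topz.png",cv2.resize(t[120:260,160:340],None,fx=4.2,fy=4.2,interpolation=cv2.INTER_CUBIC))
cv2.imwrite("pics/scz.png",cv2.resize(s[155:325,225:445],None,fx=3.5,fy=3.5,interpolation=cv2.INTER_CUBIC))
```

```text
(no output)
```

View pics/topz.png

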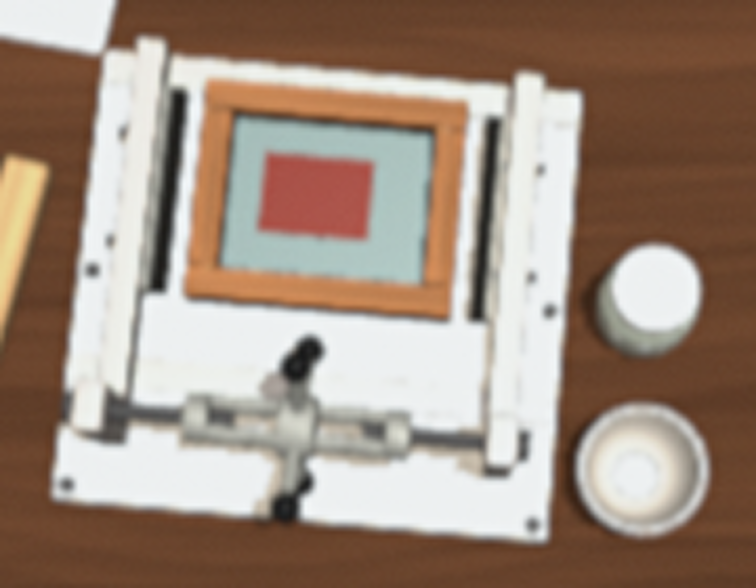

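View pics/scz.png

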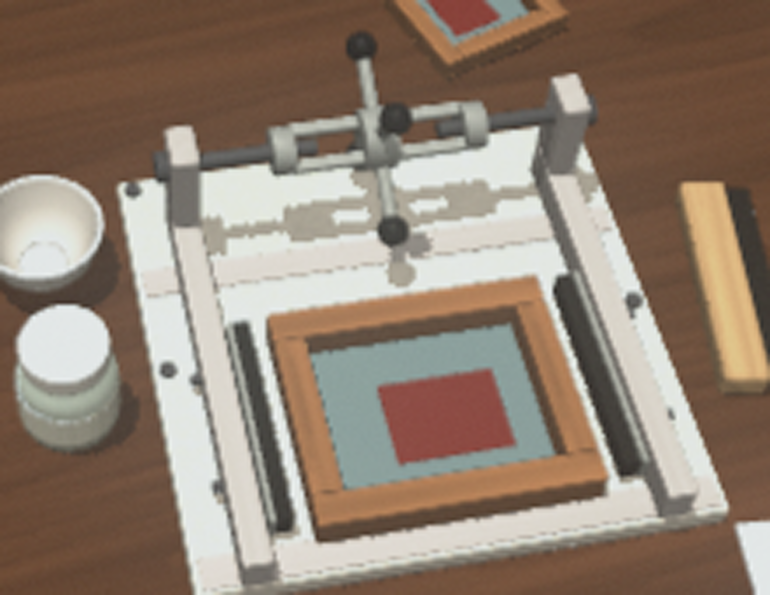

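```bash
cat > h.py <<'E'
import numpy as np
from scipy.optimize import least_squares
def cams():
    from workcell import optics
    return {n:{k:v for k,v in optics.camera(n).items()} for n in("scene","top")}
def proj(c,P):
    P=np.atleast_2d(P); T=np.linalg.inv(c["pose"]); p=P@T[:3,:3].T+T[:3,3]
    return np.c_[c["cx"]+c["fx"]*p[:,0]/-p[:,2], c["cy"]+c["fy"]*-p[:,1]/-p[:,2]]
def jig(X,P):
    P=np.atleast_2d(P);c,s=np.cos(X[2]),np.sin(X[2])
    return P@np.array([[c,s,0],[-s,c,0],[0,0,1]])+[X[0],X[1],0]
def ball(q): return np.array([-.11+.065*np.sin(q),0,.1+.065*np.cos(q)])
E
python3 - <<'E'
from h import *
C=cams()
import pickle; pickle.dump({n:{k:v for k,v in c.items() if k!="pixels"} for n,c in C.items()},open("cams.pkl","wb"))
tz=lambda a:np.array(a)/4.2+[160,120]
sz=lambda a:np.array(a)/3.5+[225,155]
B=np.array([[.165,.175,.018],[.165,-.175,.018],[-.165,-.175,.018],[-.165,.175,.018]])
tu=tz([(104,50),(583,92),(549,530),(54,490)]); su=sz([(727,513),(196,588),(118,185)])
sb=sz([(360,46),(397,118),(393,232)])
def res(v,full=False):
    X=v[:3];q=v[3]
    r=[(proj(C["top"],jig(X,B))-tu).ravel(),(proj(C["scene"],jig(X,B[:3]))-su).ravel(),
       (proj(C["scene"],jig(X,[ball(q-np.pi/2),ball(q),ball(q+np.pi/2)]))-sb).ravel()]
    return np.concatenate(r)
for q0 in(-.7,-.3,0,.3,.7):
    s=least_squares(res,[.55,.07,-.05,q0]);print(s.x,s.cost)
print(res(s.x).round(1).reshape(-1,2))
X=s.x;print("hub",jig(X,[-.11,0,.1]))
for k in range(4): print(k,jig(X,ball(X[3]+k*np.pi/2)), (proj(C["top"],jig(X,ball(X[3]+k*np.pi/2)))-[160,120])*4.2)
E
```

```text
[ 0.61419925  0.08396894 -0.10490209  0.5012655 ] 8.207700992420122
[ 0.61419925  0.08396894 -0.10490209  0.50126556] 8.207700992434493
[ 0.61419925  0.08396894 -0.10490209  0.50126526] 8.207700992398133
[ 0.61419925  0.08396894 -0.10490209  0.50126502] 8.20770099242412
[ 0.61419925  0.08396894 -0.10490209  0.5012652 ] 8.207700992400518
[[ 0.5 -1.3]
 [-0.5 -0.9]
 [-1.   1.1]
 [-0.6  0.3]
 [ 0.8 -1. ]
 [-0.8  2.3]
 [-0.5 -1.2]
 [ 0.3 -0.2]
 [-0.6  0. ]
 [-0.4 -0.7]]
hub [[0.50480394 0.09548701 0.1       ]]
0 [[0.53586704 0.09221642 0.15700339]] [[295.86043788 360.20400678]]
1 [[0.56149398 0.0895182  0.06876519]] [[309.55091803 345.16273526]]
2 [[0.47374084 0.0987576  0.04299661]] [[299.42132061 476.12214703]]
3 [[0.4481139  0.10145583 0.13123481]] [[285.07903109 501.33356882]]
```

```bash
cat >> h.py <<'E'
from scipy.spatial.transform import Rotation as R
JX=np.array([.6142,.0840,-.1049]); HUB=np.array([.5048,.0955,.1])
ex=np.array([np.cos(JX[2]),np.sin(JX[2]),0]);ey=np.array([-np.sin(JX[2]),np.cos(JX[2]),0]);ez=np.array([0,0,1.])
def target(q,r,t,tilt=None):
    """TCP at radius r along spoke angle q, t along tangent; tool tilt defaults to q"""
    a=q if tilt is None else tilt
    er=np.sin(q)*ex+np.cos(q)*ez; et=np.cos(q)*ex-np.sin(q)*ez
    z=-(np.sin(a)*ex+np.cos(a)*ez); y=np.cos(a)*ex-np.sin(a)*ez
    return HUB+r*er+t*et, R.from_matrix(np.c_[ey,y,z])
def rel(p,Rt,p0,R0):
    return np.r_[R0.inv().apply(p-p0),(R0.inv()*Rt).as_rotvec()]
def now():
    from workcell import sensors
    o=sensors.get_obs();return o,o["eef_pos"],R.from_quat(o["tool_rot"])
def show(o):
    R0=R.from_quat(o["tool_rot"]);d=o["eef_pos"]-HUB
    print("t",round(o["clock"],2),"p",o["eef_pos"].round(4),"F",o["ft_force"].round(2),"grip",round(o["grip_width"],4),
     "r,q",round(np.hypot(d@ex,d[2]),4),round(np.arctan2(d@ex,d[2]),3),"y",round(d@ey,4),"tilt",np.arctan2(-R0.as_matrix()[:,2]@ex,-R0.as_matrix()[2,2]).round(3),"Ftool",R0.inv().apply(o["ft_force"]).round(2))
E
python3 - <<'E'
from h import *
import pickle
o,p,r=now();show(o)
P,Q=np.array([.36,.108,.26]),target(0,.1,0)[1]
print(rel(P,Q,p,r).round(3))
# bars: top-inner edges far/near ends reprojection for both q hypotheses
C=pickle.load(open("cams.pkl","rb"))
for q in(.5,-1.07):
  b=.128-.00398*q
  for s in(1,-1): print(q,s,((proj(C["top"],jig(JX,[[.165,s*b,.051],[.165,s*(b+.02),.051],[0,s*b,.051],[0,s*(b+.02),.051]]))-[160,120])*4.2).round(0).tolist())
E
```

```text
t 0.2 p [0.219  0.4491 0.2307] F [-0.39  1.07 -0.44] grip 0.0857 r,q 0.3468 -1.184 y 0.3217 tilt 0.0 Ftool [0.82 0.79 0.44]
[-2.760e-01 -2.450e-01 -2.900e-02 -1.000e-03  1.000e-03  1.222e+00]
0.5 1 [[166.0, 35.0], [138.0, 32.0], [140.0, 260.0], [111.0, 257.0]]
0.5 -1 [[517.0, 67.0], [545.0, 70.0], [497.0, 292.0], [526.0, 294.0]]
-1.07 1 [[157.0, 34.0], [129.0, 32.0], [131.0, 259.0], [102.0, 256.0]]
-1.07 -1 [[525.0, 68.0], [553.0, 71.0], [506.0, 293.0], [534.0, 295.0]]
```

The bar edges match q = 0.50 (left bar top end at 138–167 px in the zoom). Now moving in.

Emit:
apply_moves --plan '[-0.276,-0.245,-0.029,0,0,1.222,-0.276,-0.245,-0.029,0,0,1.222,-0.276,-0.245,-0.029,0,0,1.222,-0.276,-0.245,-0.029,0,0,1.222,-0.276,-0.245,-0.029,0,0,1.222,-0.276,-0.245,-0.029,0,0,1.222,-0.276,-0.245,-0.029,0,0,1.222,-0.276,-0.245,-0.029,0,0,1.222,-0.276,-0.245,-0.029,0,0,1.222,-0.276,-0.245,-0.029,0,0,1.222,-0.276,-0.245,-0.029,0,0,1.222,-0.276,-0.245,-0.029,0,0,1.222]' --grip 0.036

```text
clock: 1.2
eef_pos: [0.3598, 0.1078, 0.2602]
tool_rot: [0.743, 0.669, -0.0, -0.0]
ft_force: [-0.4, -0.5, -0.4]
grip_width: 0.0364
```

Run:
```python
from h import *
from workcell import optics
import cv2
o,p,r=now();show(o);print(o["joint_pos"].round(2))
c=optics.camera("wrist");cv2.imwrite("pics/w1.png",c["pixels"][:,:,::-1]);print({k:v for k,v in c.items() if k!="pixels"})
q=-1.07
print(rel(*target(q,.13,0),p,r).round(3))
```

```text
t 1.2 p [0.3598 0.1078 0.2602] F [-0.36 -0.5  -0.45] grip 0.0364 r,q 0.2164 -0.737 y -0.0029 tilt 0.0 Ftool [-0.53 -0.3   0.45]
[ 0.29 -0.02 -0.22  1.37  0.    1.97]
{'fx': 316.7142943207092, 'fy': 316.7142943207092, 'cx': 283.8325099015465, 'cy': 212.2864121062189, 'tool_from_camera': array([[ 3.79968143e-05,  9.65111511e-01,  2.61839208e-01,
         6.61531601e-02],
       [ 9.99999961e-01, -1.09434001e-04,  2.58247044e-04,
         1.43306730e-04],
       [ 2.77891306e-04,  2.61839187e-01, -9.65111477e-01,
        -1.41491015e-01],
       [ 0.00000000e+00,  0.00000000e+00,  0.00000000e+00,
         1.00000000e+00]])}
[ 3.00e-03  3.20e-02  9.80e-02 -1.07e+00 -1.00e-03  1.00e-03]
```

View pics/w1.png

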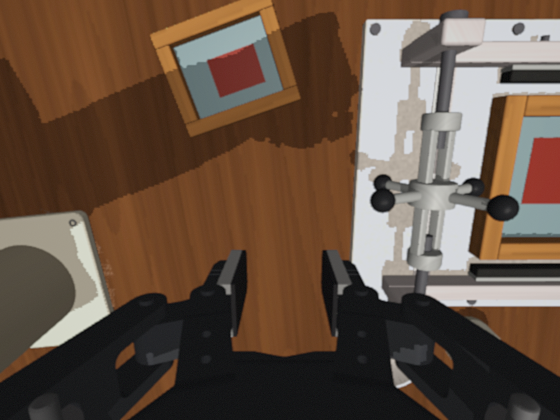

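The wrist view shows the hub at (432,193), the upper balls at (382,200) and (503,208), and the jaws open below. I'll compare these with the fitted positions.

```bash
cat >> h.py <<'E'
WT=None
def wproj(c,p,Rt,P):
    M=np.eye(4);M[:3,:3]=Rt.as_matrix();M[:3,3]=p
    d=dict(c);d["pose"]=M@c["tool_from_camera"];return proj(d,P)
E
python3 - <<'E'
from h import *
from workcell import optics
import cv2,pickle
o,p,r=now();c=optics.camera("wrist");pickle.dump({k:v for k,v in c.items() if k!="pixels"},open("w.pkl","wb"))
for k in range(4): print(wproj(c,p,r,jig(JX,ball(.5+k*np.pi/2))).round(0))
print(wproj(c,p,r,HUB))
E
```

```text
[[506. 210.]]
[[474. 189.]]
[[384. 184.]]
[[385. 202.]]
[[433.88793458 194.86668504]]
```

Emit:
apply_moves --plan '[0.003,0.032,0.098,-1.07,0,0,0.003,0.032,0.098,-1.07,0,0,0.003,0.032,0.098,-1.07,0,0,0.003,0.032,0.098,-1.07,0,0,0.003,0.032,0.098,-1.07,0,0,0.003,0.032,0.098,-1.07,0,0,0.003,0.032,0.098,-1.07,0,0,0.003,0.032,0.098,-1.07,0,0,0.003,0.032,0.098,-1.07,0,0,0.003,0.032,0.098,-1.07,0,0,0.003,0.032,0.098,-1.07,0,0]'

```text
clock: 2.22
eef_pos: [0.3943, 0.1417, 0.1923]
tool_rot: [0.648, 0.578, 0.322, 0.377]
ft_force: [0.3, -0.1, -0.1]
grip_width: 0.0361
```

Run:
```python
from h import *
from workcell import optics
import cv2
o,p,r=now();show(o);print(o["joint_pos"].round(2))
c=optics.camera("wrist");cv2.imwrite("pics/w2.png",c["pixels"][:,:,::-1])
for k in range(4): print(wproj(c,p,r,jig(JX,ball(.5+k*np.pi/2))).round(0))
for t in(-.01,0): print(rel(*target(-1.07,.048,t),p,r).round(3))
```

```text
t 2.22 p [0.3943 0.1417 0.1923] F [ 0.31 -0.06 -0.14] grip 0.0361 r,q 0.1473 -0.893 y 0.0344 tilt -1.037 Ftool [-0.02  0.04  0.34]
[ 0.92 -0.19 -1.09 -0.02 -0.84  2.28]
[[331. 232.]]
[[268. 211.]]
[[196. 230.]]
[[254. 260.]]
[-0.032 -0.033  0.099 -0.033  0.026  0.006]
[-0.032 -0.023  0.099 -0.033  0.026  0.006]
```

View pics/w2.png

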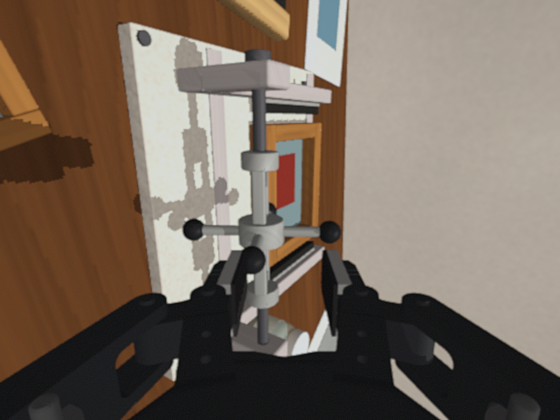

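The ball fit agrees with the image to about 3 px, but full tilt puts joint 3 on its limit and swings the base. I'll use less tilt and a wider straddle.

```bash
cat >> h.py <<'E'
def tgt(q,a,d,t):
    b=HUB+.065*(np.sin(q)*ex+np.cos(q)*ez)
    z=-(np.sin(a)*ex+np.cos(a)*ez); y=np.cos(a)*ex-np.sin(a)*ez
    return b+d*z+t*y, R.from_matrix(np.c_[ey,y,z])
E
python3 - <<'E'
from h import *
o,p,r=now()
P,Q=tgt(-1.07,-.6,-.06,.0);print(P,rel(P,Q,p,r).round(3))
E
```

```text
[0.41440307 0.10501757 0.18072821] [-0.032  0.002  0.027  0.435  0.029 -0.001]
```

Emit:
apply_moves --plan '[-0.032,0.002,0.027,0.435,0.029,0,-0.032,0.002,0.027,0.435,0.029,0,-0.032,0.002,0.027,0.435,0.029,0,-0.032,0.002,0.027,0.435,0.029,0,-0.032,0.002,0.027,0.435,0.029,0,-0.032,0.002,0.027,0.435,0.029,0]' --grip 0.05

```text
clock: 2.77
eef_pos: [0.4163, 0.1014, 0.1819]
tool_rot: [0.714, 0.634, 0.199, 0.221]
ft_force: [0.0, 0.8, -0.7]
grip_width: 0.0501
```

Run:
```python
from h import *
o,p,r=now();show(o);print(o["joint_pos"].round(2))
print(rel(*tgt(-1.07,-.6,-.06,.0),p,r).round(3))
```

```text
t 2.77 p [0.4163 0.1014 0.1819] F [ 0.03  0.82 -0.67] grip 0.0501 r,q 0.1206 -0.825 y -0.0034 tilt -0.605 Ftool [ 0.82 -0.44  0.51]
[ 0.46 -0.23 -0.79  0.48 -0.31  2.06]
[ 0.003 -0.003 -0.     0.005  0.004 -0.012]
```

Run:
```python
from h import *
o,p,r=now()
print(rel(*tgt(-1.07,-.6,.014,.006),p,r).round(3))
```

```text
[ 0.004  0.003  0.074  0.005  0.004 -0.012]
```

Emit:
apply_moves --plan '[0.004,0.003,0.02,0.005,0.004,-0.012,0.004,0.003,0.035,0.005,0.004,-0.012,0.004,0.003,0.05,0.005,0.004,-0.012,0.004,0.003,0.065,0.005,0.004,-0.012,0.004,0.003,0.074,0.005,0.004,-0.012,0.004,0.003,0.074,0.005,0.004,-0.012]'

```text
clock: 3.27
eef_pos: [0.4565, 0.1004, 0.1177]
tool_rot: [0.709, 0.642, 0.194, 0.218]
ft_force: [-0.4, 0.6, -0.8]
grip_width: 0.05
```

Run:
```python
from h import *
from workcell import optics
import cv2
o,p,r=now();show(o);print(o["joint_pos"].round(2))
c=optics.camera("wrist");cv2.imwrite("pics/w3.png",c["pixels"][:,:,::-1])
c=optics.camera("scene");cv2.imwrite("pics/s3.png",cv2.resize(c["pixels"][130:325,205:445,::-1],None,fx=3,fy=3))
q=-1.07
def seq(qs):
    for q,a,t in qs: print(list(rel(*tgt(q,a,.014,t),p,r).round(3)))
seq([(-1.07,-.6,.014),(-1.0,-.57,.014),(-.9,-.52,.014),(-.8,-.48,.014),(-.7,-.42,.014),(-.6,-.36,.014)])
```

```text
t 3.27 p [0.4565 0.1004 0.1177] F [-0.45  0.65 -0.76] grip 0.05 r,q 0.0517 -1.221 y -0.0001 tilt -0.592 Ftool [ 0.6  -0.85  0.34]
[ 0.39 -0.03 -0.84  0.23 -0.27  1.99]
[np.float64(0.0), np.float64(0.015), np.float64(-0.002), np.float64(-0.008), np.float64(0.001), np.float64(0.006)]
[np.float64(0.0), np.float64(0.018), np.float64(-0.004), np.float64(0.022), np.float64(0.001), np.float64(0.006)]
[np.float64(-0.0), np.float64(0.024), np.float64(-0.005), np.float64(0.072), np.float64(0.001), np.float64(0.006)]
[np.float64(-0.0), np.float64(0.029), np.float64(-0.006), np.float64(0.112), np.float64(0.002), np.float64(0.006)]
[np.float64(-0.0), np.float64(0.035), np.float64(-0.007), np.float64(0.172), np.float64(0.002), np.float64(0.006)]
[np.float64(-0.0), np.float64(0.04), np.float64(-0.006), np.float64(0.232), np.float64(0.002), np.float64(0.006)]
```

View pics/w3.png

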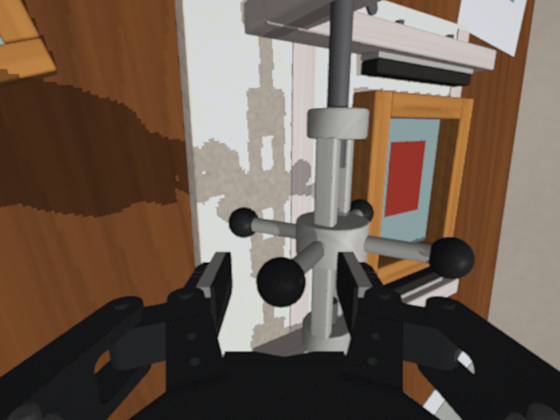

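View pics/s3.png

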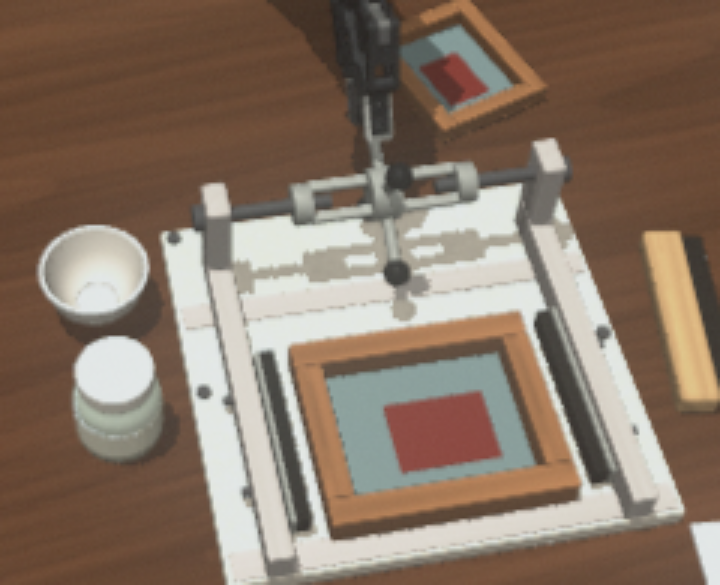

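The ball at (281,281) sits between the jaws, nearer the robot-side pad. Pushing starts here.

Emit:
apply_moves --plan '[0,0.008,-0.001,-0.004,0,0.006,0,0.012,-0.002,-0.004,0,0.006,0,0.015,-0.003,0,0,0.006,0,0.018,-0.004,0.022,0,0.006,0,0.021,-0.0045,0.047,0,0.006,0,0.024,-0.005,0.072,0,0.006,0,0.0265,-0.0055,0.092,0,0.006,0,0.029,-0.006,0.112,0,0.006]'

```text
clock: 4.03
eef_pos: [0.4762, 0.0991, 0.1407]
tool_rot: [0.722, 0.65, 0.158, 0.175]
ft_force: [-7.3, 1.6, -1.2]
grip_width: 0.0503
```

Run:
```python
from h import *
from workcell import optics
import cv2
o,p,r=now();show(o);print(o["joint_pos"].round(2))
c=optics.camera("wrist");cv2.imwrite("pics/w4.png",c["pixels"][:,:,::-1])
for q in np.arange(-.8,.0,.1):
    print(round(q,2),rel(*tgt(q,-.48+(q+.8)*.7,.014,.014),p,r).round(4).tolist())
```

```text
t 4.03 p [0.4762 0.0991 0.1407] F [-7.28  1.56 -1.25] grip 0.0503 r,q 0.0499 -0.616 y 0.0006 tilt -0.476 Ftool [ 0.79 -7.15 -2.28]
[ 0.32 -0.   -0.66  0.48 -0.19  1.96]
-0.8 [-0.0006, 0.0003, 0.0017, -0.0041, -0.0009, -0.0004]
-0.7 [-0.0006, 0.0055, 0.0009, 0.0659, -0.0009, -0.0004]
-0.6 [-0.0006, 0.0109, 0.0007, 0.1359, -0.0009, -0.0003]
-0.5 [-0.0006, 0.0162, 0.001, 0.2059, -0.0009, -0.0003]
-0.4 [-0.0006, 0.0215, 0.0019, 0.2759, -0.0009, -0.0003]
-0.3 [-0.0006, 0.0267, 0.0033, 0.3459, -0.0009, -0.0002]
-0.2 [-0.0006, 0.0318, 0.0053, 0.4159, -0.0009, -0.0002]
-0.1 [-0.0006, 0.0366, 0.0079, 0.4859, -0.0009, -0.0002]
```

View pics/w4.png

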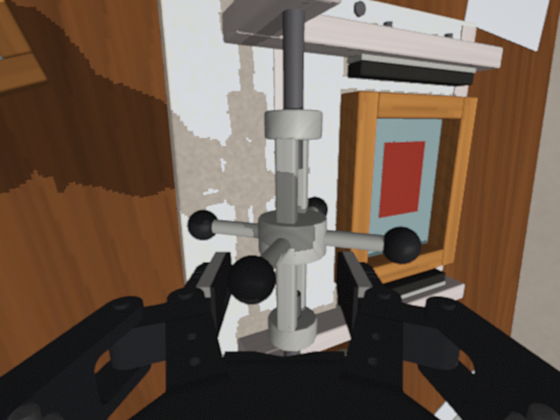

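The ball is on the robot-side pad at (250,280) and turning, with about 7 N, which is the free-running value. Continuing.

Emit:
apply_moves --plan '[0,0.003,0.001,0.03,0,0,0,0.0055,0.001,0.066,0,0,0,0.008,0.001,0.1,0,0,0,0.011,0.001,0.136,0,0,0,0.0135,0.001,0.17,0,0,0,0.0162,0.001,0.206,0,0,0,0.019,0.0015,0.24,0,0,0,0.0215,0.002,0.276,0,0,0,0.024,0.0025,0.31,0,0,0,0.0267,0.0033,0.346,0,0,0,0.0292,0.0043,0.38,0,0,0,0.0318,0.0053,0.416,0,0]'

```text
clock: 5.08
eef_pos: [0.5078, 0.0959, 0.1525]
tool_rot: [0.743, 0.668, 0.021, 0.023]
ft_force: [-4.9, -0.1, -2.6]
grip_width: 0.0499
```

Run:
```python
from h import *
o,p,r=now();show(o);print(o["joint_pos"].round(2))
for q in np.arange(-.2,.6,.1):
    print(round(q,2),rel(*tgt(q,-.06+(q+.2)*.6,.014,.014),p,r).round(4).tolist())
```

```text
t 5.08 p [0.5078 0.0959 0.1525] F [-4.89 -0.06 -2.63] grip 0.0499 r,q 0.0526 0.056 y 0.0007 tilt -0.062 Ftool [-0.58 -5.01  2.32]
[ 0.2   0.28 -0.16  1.07 -0.02  1.87]
-0.2 [-0.0007, -0.0012, 0.0018, 0.0019, -0.0014, -0.0012]
-0.1 [-0.0007, 0.0044, 0.0021, 0.0619, -0.0015, -0.0012]
0.0 [-0.0007, 0.01, 0.0029, 0.1219, -0.0015, -0.0012]
0.1 [-0.0007, 0.0155, 0.0043, 0.1819, -0.0015, -0.0011]
0.2 [-0.0007, 0.0209, 0.0063, 0.2419, -0.0016, -0.0011]
0.3 [-0.0007, 0.026, 0.0089, 0.3019, -0.0016, -0.001]
0.4 [-0.0007, 0.0309, 0.012, 0.3619, -0.0016, -0.001]
0.5 [-0.0007, 0.0355, 0.0157, 0.4219, -0.0017, -0.0009]
```

Emit:
apply_moves --plan '[0,0.0015,0.001,0.03,0,0,0,0.0044,0.001,0.062,0,0,0,0.0072,0.002,0.092,0,0,0,0.01,0.002,0.122,0,0,0,0.0128,0.003,0.152,0,0,0,0.0155,0.0038,0.182,0,0,0,0.0182,0.005,0.212,0,0,0,0.0209,0.006,0.242,0,0,0,0.0235,0.0072,0.272,0,0,0,0.026,0.0086,0.302,0,0,0,0.0285,0.01,0.332,0,0]'

```text
clock: 6.0
eef_pos: [0.5379, 0.0931, 0.1462]
tool_rot: [0.737, 0.663, -0.088, -0.1]
ft_force: [-6.2, 0.2, 2.4]
grip_width: 0.0502
```

Run:
```python
from h import *
from workcell import optics
import cv2
o,p,r=now();show(o);print(o["joint_pos"].round(2))
c=optics.camera("wrist");cv2.imwrite("pics/w5.png",c["pixels"][:,:,::-1])
c=optics.camera("top");cv2.imwrite("pics/t5.png",cv2.resize(c["pixels"][120:260,160:340,::-1],None,fx=4.2,fy=4.2,interpolation=cv2.INTER_CUBIC))
for q in np.arange(.3,.8,.1):
    print(round(q,2),rel(*tgt(q,.25+(q-.3)*.6,.014,.014),p,r).round(4).tolist())
```

```text
t 6.0 p [0.5379 0.0931 0.1462] F [-6.22  0.17  2.37] grip 0.0502 r,q 0.0568 0.623 y 0.0011 tilt 0.267 Ftool [-0.48 -6.61 -0.65]
[0.14 0.59 0.28 1.52 0.07 1.8 ]
0.3 [-0.0011, -0.0034, 0.0021, -0.0175, -0.0025, -0.0007]
0.4 [-0.0011, 0.0022, 0.0034, 0.0425, -0.0025, -0.0006]
0.5 [-0.0011, 0.0077, 0.0054, 0.1025, -0.0025, -0.0005]
0.6 [-0.0011, 0.013, 0.0079, 0.1625, -0.0025, -0.0004]
0.7 [-0.0011, 0.018, 0.011, 0.2225, -0.0025, -0.0004]
```

View pics/w5.png

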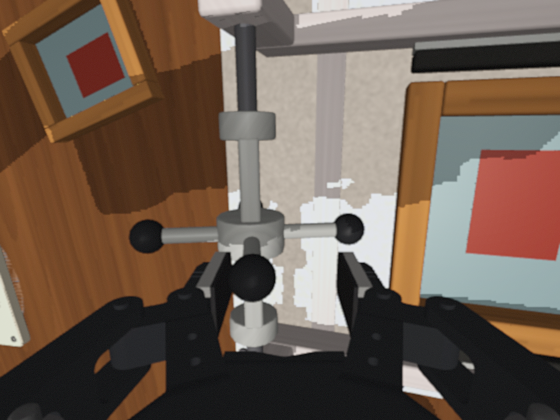

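View pics/t5.png

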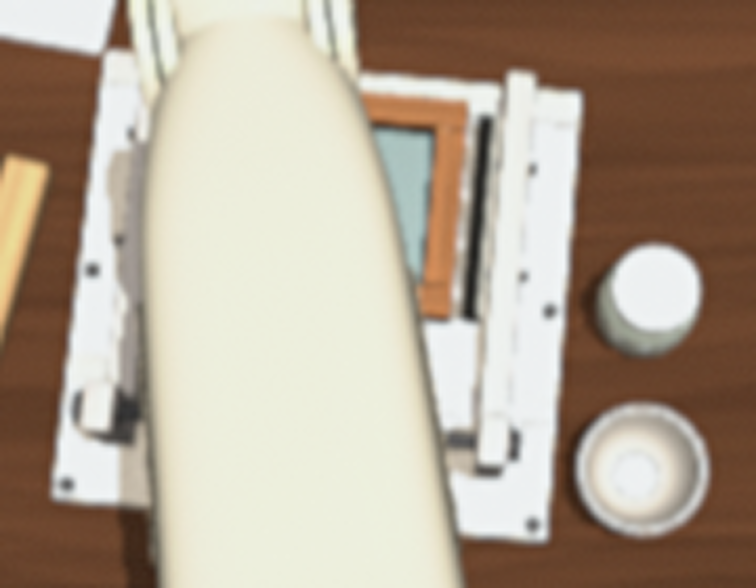

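The ball is still on the pad at (253,277) and the force is about 6.6 N, so it is still running free. The right pad still shows a gap of about 3 mm to the screen. I'll continue this stroke.

Emit:
apply_moves --plan '[-0.001,0.0005,0.002,0.02,0,0,-0.001,0.003,0.003,0.05,0,0,-0.001,0.0055,0.0042,0.08,0,0,-0.001,0.008,0.0052,0.105,0,0,-0.001,0.0105,0.0064,0.135,0,0,-0.001,0.013,0.0077,0.163,0,0,-0.001,0.0155,0.0092,0.193,0,0]'

```text
clock: 6.68
eef_pos: [0.5512, 0.091, 0.1339]
tool_rot: [0.724, 0.651, -0.15, -0.169]
ft_force: [-4.8, 1.6, 4.8]
grip_width: 0.0501
```

Run:
```python
from h import *
from workcell import optics
import cv2
o,p,r=now();show(o);print(o["joint_pos"].round(2))
c=optics.camera("wrist");cv2.imwrite("pics/w6.png",c["pixels"][:,:,::-1])
c=optics.camera("scene");cv2.imwrite("pics/s6.png",cv2.resize(c["pixels"][130:325,205:445,::-1],None,fx=3,fy=3))
for q in np.arange(.6,1,.1):
    print(round(q,2),rel(*tgt(q,.46,.014,.014),p,r).round(4).tolist())
```

```text
t 6.68 p [0.5512 0.091  0.1339] F [-4.83  1.64  4.78] grip 0.0501 r,q 0.0577 0.943 y 0.0004 tilt 0.457 Ftool [ 1.14 -6.57 -2.09]
[0.11 0.79 0.54 1.77 0.1  1.76]
0.6 [-0.0004, -0.0037, 0.0007, 0.0028, -0.0031, 0.0]
0.7 [-0.0004, 0.0027, 0.0019, 0.0028, -0.0031, 0.0]
0.8 [-0.0004, 0.0089, 0.0038, 0.0028, -0.0031, 0.0]
0.9 [-0.0004, 0.0149, 0.0063, 0.0028, -0.0031, 0.0]
```

View pics/w6.png

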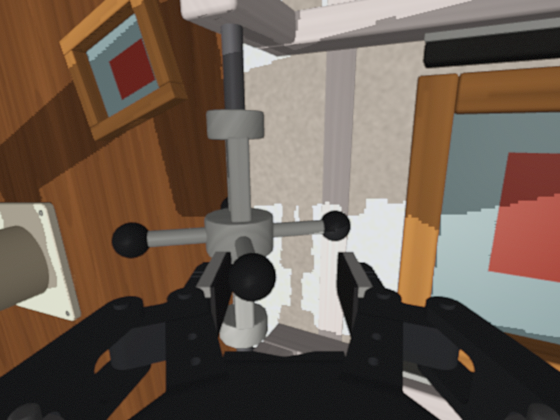

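View pics/s6.png

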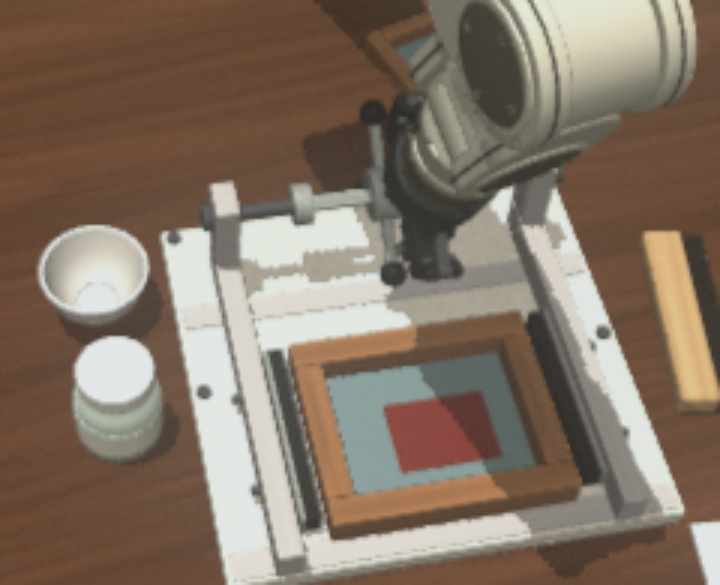

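The left pad is close to the screen and the right still has a gap of 2–3 mm, with the force still at the free-running level. I'll back off and take the next ball, now near −0.93 rad.

Run:
```python
from h import *
o,p,r=now()
print(rel(*tgt(.65,.457,-.08,.008),p,r).round(3))
Q=target(0,.1,0)[1]
print(rel(HUB+[-.03,0,.165],Q,p,r).round(3))
print(rel(*tgt(-.92,-.55,-.06,.0),p,r).round(3))
```

```text
[ 0.    -0.008 -0.094 -0.001 -0.003 -0.001]
[-0.003 -0.128 -0.085 -0.458 -0.002 -0.001]
[-0.    -0.143  0.005 -1.008 -0.002 -0.002]
```

Emit:
apply_moves --plan '[0,-0.005,0,0,0,0,0,-0.006,-0.03,0,0,0,0,-0.008,-0.065,0,0,0,0,-0.008,-0.094,0,0,0,-0.001,-0.035,-0.1,-0.115,0,0,-0.002,-0.065,-0.1,-0.23,0,0,-0.003,-0.095,-0.095,-0.345,0,0,-0.003,-0.128,-0.085,-0.458,0,0,-0.003,-0.128,-0.085,-0.458,0,0]'

```text
clock: 7.53
eef_pos: [0.4737, 0.0959, 0.2668]
tool_rot: [0.744, 0.668, 0.006, 0.003]
ft_force: [-0.1, -0.6, 1.0]
grip_width: 0.0502
```

Run:
```python
from h import *
from workcell import optics
import cv2
o,p,r=now();show(o)
c=optics.camera("wrist");cv2.imwrite("pics/w7.png",c["pixels"][:,:,::-1])
for q0 in(.55,.65,.75):
  print(q0,[wproj(c,p,r,jig(JX,ball(q0+k*np.pi/2))).round(0).tolist() for k in range(4)])
print(rel(*tgt(-.92,-.55,-.06,.0),p,r).round(3))
```

```text
t 7.53 p [0.4737 0.0959 0.2668] F [-0.14 -0.62  0.97] grip 0.0502 r,q 0.1696 -0.183 y -0.0028 tilt -0.012 Ftool [-0.62 -0.06 -0.97]
0.55 [[[361.0, 206.0]], [[360.0, 187.0]], [[279.0, 184.0]], [[254.0, 201.0]]]
0.65 [[[366.0, 205.0]], [[356.0, 186.0]], [[274.0, 184.0]], [[258.0, 202.0]]]
0.75 [[[371.0, 204.0]], [[351.0, 185.0]], [[270.0, 185.0]], [[263.0, 204.0]]]
[ 0.002 -0.053  0.076 -0.538 -0.004 -0.003]
```

View pics/w7.png

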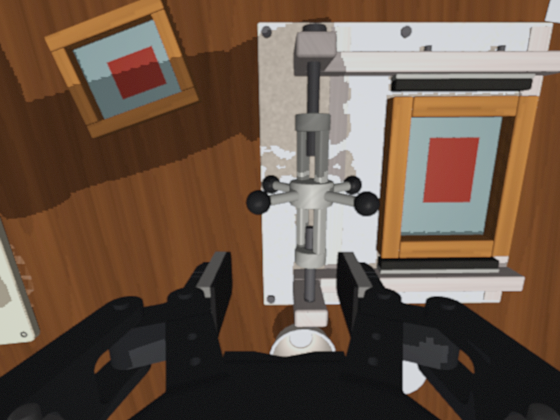

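The balls at (258,202) and (367,204) give 0.65, so joint ≈ 2.22 and the next ball is at −0.92. Moving to it.

Emit:
apply_moves --plan '[0.001,-0.02,0.005,-0.12,0,0,0.001,-0.035,0.02,-0.24,0,0,0.002,-0.045,0.045,-0.36,0,0,0.002,-0.053,0.076,-0.48,0,0,0.002,-0.053,0.076,-0.538,0,-0.003,0.002,-0.053,0.076,-0.538,0,-0.003]'

```text
clock: 8.08
eef_pos: [0.4118, 0.1, 0.1799]
tool_rot: [0.716, 0.648, 0.173, 0.196]
ft_force: [-2.9, -0.9, -2.4]
grip_width: 0.0499
```

Run:
```python
from h import *
o,p,r=now();show(o)
print(rel(*tgt(-.92,-.55,.014,.006),p,r).round(3))
```

```text
t 8.08 p [0.4118 0.1    0.1799] F [-2.93 -0.92 -2.42] grip 0.0499 r,q 0.1226 -0.861 y -0.0052 tilt -0.529 Ftool [-1.2  -3.66  0.67]
[ 0.005  0.022  0.07  -0.021  0.003  0.006]
```

Emit:
apply_moves --plan '[0,0,0,0,0,0,0,0,0,0,0,0]'

```text
clock: 8.25
eef_pos: [0.425, 0.1046, 0.1923]
tool_rot: [0.716, 0.644, 0.182, 0.198]
ft_force: [0.8, -0.2, 1.4]
grip_width: 0.0497
```

Run:
```python
from h import *
from workcell import optics
import cv2
o,p,r=now();show(o);print(o["joint_pos"].round(2))
c=optics.camera("wrist");cv2.imwrite("pics/w8.png",c["pixels"][:,:,::-1])
print(rel(*tgt(-.92,-.55,.014,.006),p,r).round(3))
```

```text
t 8.25 p [0.425  0.1046 0.1923] F [ 0.85 -0.19  1.39] grip 0.0497 r,q 0.1223 -0.716 y 0.0007 tilt -0.545 Ftool [-0.1   1.46 -0.74]
[ 0.42 -0.2  -0.71  0.58 -0.26  2.03]
[-0.001  0.003  0.074 -0.005 -0.005 -0.002]
```

View pics/w8.png

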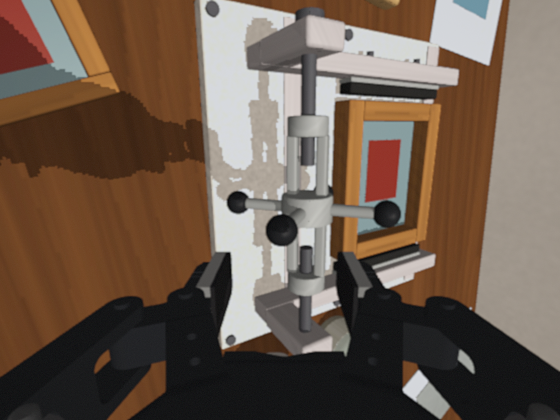

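The arm had just been settling. The ball at (282,231) is centred between the jaws, so I'll go in.

Emit:
apply_moves --plan '[-0.001,0.003,0.02,0,0,0,-0.001,0.003,0.04,0,0,0,-0.001,0.003,0.06,0,0,0,-0.001,0.003,0.074,0,0,0,-0.001,0.003,0.074,0,0,0,-0.001,0.003,0.074,0,0,0,-0.001,0.003,0.074,0,0,0]'

```text
clock: 8.88
eef_pos: [0.4646, 0.0987, 0.1285]
tool_rot: [0.716, 0.644, 0.18, 0.198]
ft_force: [0.4, -0.8, 0.2]
grip_width: 0.05
```

Run:
```python
from h import *
o,p,r=now();show(o)
for q in np.arange(-.92,-.3,.1):
    print(round(q,2),rel(*tgt(q,-.55+(q+.92)*.7,.014,.014),p,r).round(4).tolist())
```

```text
t 8.88 p [0.4646 0.0987 0.1285] F [ 0.39 -0.76  0.24] grip 0.05 r,q 0.0494 -0.954 y -0.001 tilt -0.542 Ftool [-0.71  0.52  0.03]
-0.92 [0.001, 0.0099, -0.0013, -0.0081, -0.0025, -0.0013]
-0.82 [0.001, 0.015, -0.0024, 0.0619, -0.0025, -0.0012]
-0.72 [0.0011, 0.0203, -0.003, 0.1319, -0.0025, -0.0011]
-0.62 [0.0011, 0.0256, -0.003, 0.2019, -0.0026, -0.001]
-0.52 [0.0011, 0.0309, -0.0025, 0.2719, -0.0026, -0.0009]
-0.42 [0.0011, 0.0362, -0.0014, 0.3419, -0.0027, -0.0008]
-0.32 [0.0011, 0.0413, 0.0003, 0.4119, -0.0027, -0.0007]
```

Emit:
apply_moves --plan '[0.001,0.006,-0.001,0,0,0,0.001,0.01,-0.0013,0,0,0,0.001,0.0125,-0.002,0.03,0,0,0.001,0.015,-0.0024,0.062,0,0,0.001,0.0177,-0.0027,0.097,0,0,0.001,0.0203,-0.003,0.132,0,0,0.001,0.023,-0.003,0.167,0,0,0.001,0.0256,-0.003,0.202,0,0,0.001,0.0282,-0.003,0.237,0,0]'

```text
clock: 9.63
eef_pos: [0.4813, 0.0972, 0.1426]
tool_rot: [0.734, 0.663, 0.098, 0.108]
ft_force: [-7.9, 1.2, 0.2]
grip_width: 0.0503
```

```bash
cat >> h.py <<'E'
def plan(q0,q1,a0,k,n=8,d=.014,t=.014):
    o,p,r=now();show(o)
    # joint torque about the turnbuckle axis from measured force at ball nearest pad
    y=r.as_matrix()[:,1]; 
    for q in np.linspace(q0,q1,n):
        print(round(q,2),rel(*tgt(q,a0+(q-q0)*k,d,t),p,r).round(4).tolist())
def torque(q):
    o,p,r=now(); er=np.sin(q)*ex+np.cos(q)*ez
    m=np.cross(.065*er,-o["ft_force"])@ey
    print("tau",round(m,3))
E
python3 - <<'E'
from h import *
from workcell import optics
import cv2
c=optics.camera("scene");cv2.imwrite("pics/s9.png",cv2.resize(c["pixels"][130:325,205:445,::-1],None,fx=3,fy=3))
torque(-.6)
plan(-.57,-.07,-.3,.7,6)
E
```

```text
tau 0.307
t 9.68 p [0.4837 0.0972 0.1437] F [-7.03  0.57  1.94] grip 0.0501 r,q 0.0486 -0.451 y -0.0005 tilt -0.295 Ftool [-0.15 -6.18 -3.91]
-0.57 [0.0005, 0.004, -0.0006, -0.0049, -0.0022, 0.0015]
-0.47 [0.0005, 0.0093, -0.0011, 0.0651, -0.0021, 0.0016]
-0.37 [0.0005, 0.0147, -0.0011, 0.1351, -0.0021, 0.0016]
-0.27 [0.0005, 0.02, -0.0004, 0.2051, -0.002, 0.0017]
-0.17 [0.0005, 0.0253, 0.0008, 0.2751, -0.002, 0.0018]
-0.07 [0.0005, 0.0305, 0.0026, 0.3451, -0.0019, 0.0019]
```

View pics/s9.png

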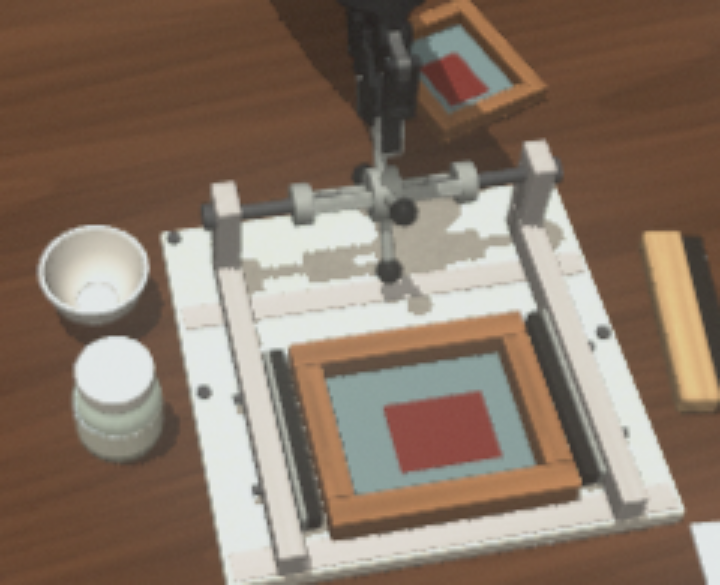

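Ball 2 is pushing at roughly the free-running torque. The remaining gap per side is 1–2 mm. I'll take smaller steps from here, with settling rows so the force can be read.

Emit:
apply_moves --plan '[0,0.002,0,0,0,0,0,0.004,-0.0006,0.01,0,0,0,0.0066,-0.0008,0.03,0,0,0,0.0093,-0.001,0.065,0,0,0,0.012,-0.001,0.1,0,0,0,0.012,-0.001,0.1,0,0,0,0.012,-0.001,0.1,0,0]'

```text
clock: 10.27
eef_pos: [0.4952, 0.0959, 0.1484]
tool_rot: [0.739, 0.666, 0.067, 0.074]
ft_force: [-4.5, 0.5, -0.2]
grip_width: 0.0501
```

Run:
```python
from h import *
torque(-.42)
plan(-.42,.08,-.2,.7,6)
```

```text
tau 0.272
t 10.27 p [0.4952 0.0959 0.1484] F [-4.49  0.51 -0.16] grip 0.0501 r,q 0.0493 -0.196 y -0.0006 tilt -0.2 Ftool [ 0.04 -4.46 -0.74]
-0.42 [0.0006, -0.0004, -0.0001, -0.0001, -0.002, 0.0012]
-0.32 [0.0006, 0.005, -0.0002, 0.0699, -0.0019, 0.0012]
-0.22 [0.0006, 0.0104, 0.0002, 0.1399, -0.0019, 0.0013]
-0.12 [0.0006, 0.0158, 0.0012, 0.2099, -0.0018, 0.0014]
-0.02 [0.0005, 0.021, 0.0027, 0.2799, -0.0018, 0.0014]
0.08 [0.0005, 0.0261, 0.0048, 0.3499, -0.0017, 0.0015]
```

Emit:
apply_moves --plan '[0,0.0025,0,0.035,0,0,0,0.005,0,0.07,0,0,0,0.0077,0,0.105,0,0,0,0.0104,0,0.14,0,0]'

```text
clock: 10.6
eef_pos: [0.504, 0.0948, 0.1502]
tool_rot: [0.742, 0.669, 0.019, 0.021]
ft_force: [-4.1, 0.3, -2.4]
grip_width: 0.0501
```

Run:
```python
from h import *
from workcell import optics
import cv2
torque(-.25)
plan(-.25,.05,-.07,.6,7)
c=optics.camera("scene");cv2.imwrite("pics/s10.png",cv2.resize(c["pixels"][200:325,270:445,::-1],None,fx=4.5,fy=4.5,interpolation=cv2.INTER_CUBIC))
```

```text
tau 0.298
t 10.6 p [0.504  0.0948 0.1502] F [-4.11  0.31 -2.43] grip 0.0501 r,q 0.0502 -0.015 y -0.0008 tilt -0.057 Ftool [-0.12 -4.25  2.19]
-0.25 [0.0008, -0.0004, 0.0002, -0.0132, -0.0013, 0.0018]
-0.2 [0.0008, 0.0024, 0.0001, 0.0168, -0.0013, 0.0018]
-0.15 [0.0008, 0.0052, 0.0001, 0.0468, -0.0013, 0.0018]
-0.1 [0.0008, 0.008, 0.0003, 0.0768, -0.0012, 0.0018]
-0.05 [0.0008, 0.0108, 0.0006, 0.1068, -0.0012, 0.0018]
-0.0 [0.0008, 0.0136, 0.001, 0.1368, -0.0012, 0.0019]
0.05 [0.0007, 0.0163, 0.0017, 0.1668, -0.0012, 0.0019]
```

View pics/s10.png

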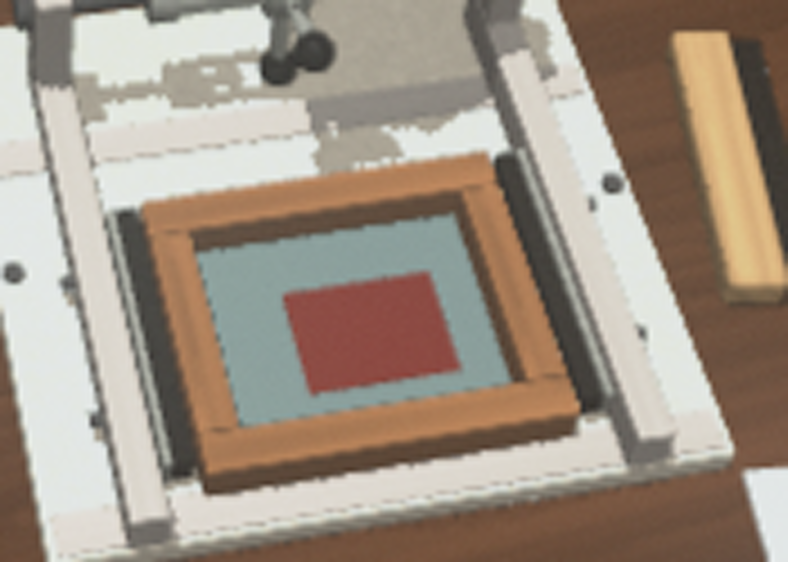

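The pads are now nearly touching the screen on both sides (joint ≈ 2.9). Continuing in steps of about 0.1 rad and watching for the torque to rise.

Emit:
apply_moves --plan '[0,0.0014,0,0.01,0,0,0,0.0028,0,0.02,0,0,0,0.0042,0,0.035,0,0,0,0.0056,0,0.05,0,0]'

```text
clock: 10.98
eef_pos: [0.5098, 0.0943, 0.1507]
tool_rot: [0.743, 0.67, 0.004, 0.003]
ft_force: [-6.7, 0.7, -0.0]
grip_width: 0.0499
```

Run:
```python
from h import *
torque(-.15)
plan(-.15,.15,-.01,.6,7)
```

```text
tau 0.437
t 10.98 p [0.5098 0.0943 0.1507] F [-6.75  0.74 -0.04] grip 0.0499 r,q 0.051 0.1 y -0.0007 tilt -0.009 Ftool [ 0.04 -6.79 -0.02]
-0.15 [0.0007, -0.0007, 0.0003, -0.001, -0.0014, 0.0017]
-0.1 [0.0007, 0.0021, 0.0004, 0.029, -0.0014, 0.0018]
-0.05 [0.0007, 0.0049, 0.0005, 0.059, -0.0013, 0.0018]
0.0 [0.0007, 0.0077, 0.0009, 0.089, -0.0013, 0.0018]
0.05 [0.0007, 0.0105, 0.0014, 0.119, -0.0013, 0.0018]
0.1 [0.0007, 0.0133, 0.002, 0.149, -0.0013, 0.0018]
0.15 [0.0006, 0.016, 0.0028, 0.179, -0.0012, 0.0019]
```

Emit:
apply_moves --plan '[0,0.0014,0,0.01,0,0,0,0.0028,0,0.025,0,0,0,0.0042,0,0.04,0,0,0,0.0056,0,0.055,0,0]'

```text
clock: 11.32
eef_pos: [0.5155, 0.0937, 0.1509]
tool_rot: [0.742, 0.67, -0.015, -0.017]
ft_force: [-5.4, 0.1, -0.1]
grip_width: 0.0501
```

Run:
```python
from h import *
torque(-.05)
plan(-.05,.25,.05,.6,7)
```

```text
tau 0.353
t 11.32 p [0.5155 0.0937 0.1509] F [-5.45  0.07 -0.11] grip 0.0501 r,q 0.0521 0.21 y -0.0006 tilt 0.046 Ftool [-0.49 -5.42  0.36]
-0.05 [0.0006, -0.0008, 0.0007, 0.0043, -0.0013, 0.0018]
-0.0 [0.0006, 0.002, 0.0009, 0.0343, -0.0012, 0.0018]
0.05 [0.0006, 0.0048, 0.0012, 0.0643, -0.0012, 0.0018]
0.1 [0.0006, 0.0076, 0.0017, 0.0943, -0.0012, 0.0018]
0.15 [0.0006, 0.0104, 0.0024, 0.1243, -0.0012, 0.0018]
0.2 [0.0006, 0.0132, 0.0031, 0.1543, -0.0011, 0.0019]
0.25 [0.0006, 0.0159, 0.0041, 0.1843, -0.0011, 0.0019]
```

Emit:
apply_moves --plan '[0,0.0014,0.0005,0.015,0,0,0,0.0028,0.0009,0.03,0,0,0,0.0042,0.001,0.05,0,0,0,0.0056,0.0014,0.065,0,0]'

```text
clock: 11.65
eef_pos: [0.5214, 0.0932, 0.1498]
tool_rot: [0.742, 0.669, -0.036, -0.041]
ft_force: [-6.0, 0.2, 2.3]
grip_width: 0.0501
```

Run:
```python
from h import *
from workcell import optics
import cv2
torque(.05)
plan(.05,.35,.11,.6,7)
c=optics.camera("scene");cv2.imwrite("pics/s12.png",cv2.resize(c["pixels"][200:325,270:445,::-1],None,fx=4.5,fy=4.5,interpolation=cv2.INTER_CUBIC))
```

```text
tau 0.398
t 11.65 p [0.5214 0.0932 0.1498] F [-6.04  0.16  2.25] grip 0.0501 r,q 0.0526 0.324 y -0.0006 tilt 0.11 Ftool [-0.46 -6.24 -1.58]
0.05 [0.0006, -0.0011, 0.0005, -0.0001, -0.0013, 0.0018]
0.1 [0.0006, 0.0017, 0.0008, 0.0299, -0.0013, 0.0018]
0.15 [0.0005, 0.0046, 0.0012, 0.0599, -0.0013, 0.0018]
0.2 [0.0005, 0.0073, 0.0018, 0.0899, -0.0013, 0.0018]
0.25 [0.0005, 0.0101, 0.0026, 0.1199, -0.0012, 0.0019]
0.3 [0.0005, 0.0128, 0.0035, 0.1499, -0.0012, 0.0019]
0.35 [0.0005, 0.0155, 0.0045, 0.1799, -0.0012, 0.0019]
```

View pics/s12.png

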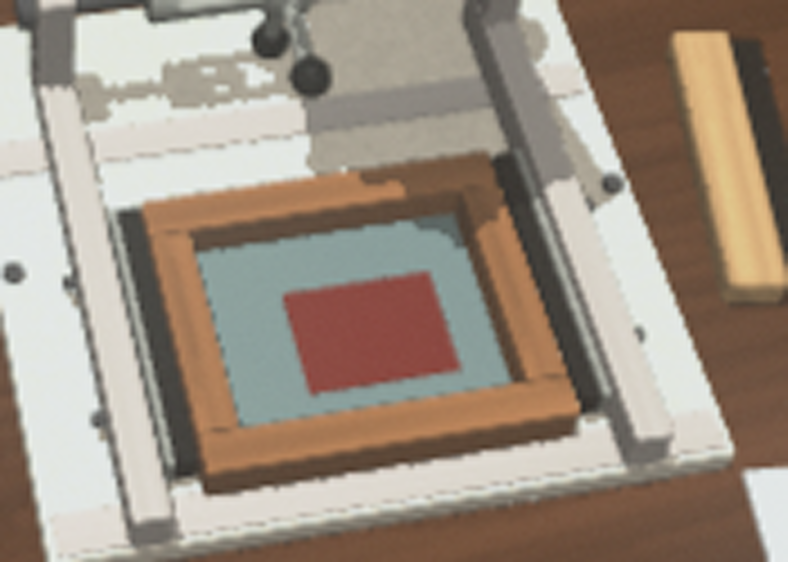

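Emit:
apply_moves --plan '[0,0.0014,0.0006,0.025,0,0,0,0.0028,0.001,0.04,0,0,0,0.0042,0.0012,0.055,0,0,0,0.0056,0.0015,0.07,0,0]'

```text
clock: 12.03
eef_pos: [0.5271, 0.0927, 0.1479]
tool_rot: [0.74, 0.667, -0.059, -0.067]
ft_force: [-6.0, 1.5, 3.1]
grip_width: 0.0502
```

Run:
```python
from h import *
torque(.16)
plan(.15,.45,.18,.6,7)
```

```text
tau 0.426
t 12.03 p [0.5271 0.0927 0.1479] F [-6.01  1.48  3.1 ] grip 0.0502 r,q 0.0529 0.438 y -0.0005 tilt 0.179 Ftool [ 0.86 -6.59 -1.96]
0.15 [0.0005, -0.0014, 0.0002, 0.0008, -0.0014, 0.0018]
0.2 [0.0005, 0.0014, 0.0006, 0.0308, -0.0013, 0.0019]
0.25 [0.0005, 0.0042, 0.0012, 0.0608, -0.0013, 0.0019]
0.3 [0.0004, 0.007, 0.0019, 0.0908, -0.0013, 0.0019]
0.35 [0.0004, 0.0097, 0.0027, 0.1208, -0.0013, 0.0019]
0.4 [0.0004, 0.0124, 0.0037, 0.1508, -0.0012, 0.0019]
0.45 [0.0004, 0.0151, 0.0048, 0.1808, -0.0012, 0.002]
```

Emit:
apply_moves --plan '[0,0.0014,0.0006,0.03,0,0,0,0.0028,0.0009,0.045,0,0,0,0.0042,0.0012,0.06,0,0,0,0.0056,0.0015,0.075,0,0]'

```text
clock: 12.37
eef_pos: [0.5326, 0.0922, 0.1456]
tool_rot: [0.737, 0.664, -0.084, -0.095]
ft_force: [-6.7, -0.3, 2.2]
grip_width: 0.0499
```

Run:
```python
from h import *
torque(.27)
plan(.25,.55,.24,.6,7)
```

```text
tau 0.456
t 12.37 p [0.5326 0.0922 0.1456] F [-6.73 -0.25  2.22] grip 0.0499 r,q 0.0535 0.55 y -0.0004 tilt 0.254 Ftool [-0.94 -7.02 -0.48]
0.25 [0.0004, -0.0017, -0.0001, -0.0139, -0.0012, 0.0019]
0.3 [0.0004, 0.0012, 0.0004, 0.0161, -0.0012, 0.0019]
0.35 [0.0004, 0.004, 0.0011, 0.0461, -0.0012, 0.0019]
0.4 [0.0004, 0.0067, 0.0019, 0.0761, -0.0011, 0.002]
0.45 [0.0004, 0.0095, 0.0028, 0.1061, -0.0011, 0.002]
0.5 [0.0004, 0.0122, 0.0039, 0.1361, -0.0011, 0.002]
0.55 [0.0004, 0.0148, 0.0051, 0.1661, -0.0011, 0.002]
```

Emit:
apply_moves --plan '[0,0.0014,0.0004,0.015,0,0,0,0.0028,0.0008,0.03,0,0,0,0.0042,0.0012,0.045,0,0,0,0.0056,0.0015,0.06,0,0]'

```text
clock: 12.7
eef_pos: [0.5378, 0.0916, 0.1432]
tool_rot: [0.734, 0.662, -0.104, -0.116]
ft_force: [-5.1, 0.4, 4.2]
grip_width: 0.0503
```

Run:
```python
from h import *
from workcell import optics
import cv2
torque(.37)
plan(.35,.65,.31,.6,7)
c=optics.camera("scene");cv2.imwrite("pics/s14.png",cv2.resize(c["pixels"][200:325,270:445,::-1],None,fx=4.5,fy=4.5,interpolation=cv2.INTER_CUBIC))
c=optics.camera("wrist");cv2.imwrite("pics/w14.png",c["pixels"][:,:,::-1])
```

```text
tau 0.405
t 12.7 p [0.5378 0.0916 0.1432] F [-5.06  0.42  4.16] grip 0.0503 r,q 0.0545 0.656 y -0.0004 tilt 0.313 Ftool [-0.1  -6.11 -2.39]
0.35 [0.0004, -0.0019, 0.0003, -0.0031, -0.0012, 0.0019]
0.4 [0.0004, 0.0009, 0.0009, 0.0269, -0.0012, 0.0019]
0.45 [0.0004, 0.0037, 0.0017, 0.0569, -0.0011, 0.002]
0.5 [0.0004, 0.0065, 0.0026, 0.0869, -0.0011, 0.002]
0.55 [0.0004, 0.0092, 0.0037, 0.1169, -0.0011, 0.002]
0.6 [0.0004, 0.0119, 0.0049, 0.1469, -0.0011, 0.002]
0.65 [0.0004, 0.0145, 0.0062, 0.1769, -0.001, 0.002]
```

View pics/s14.png

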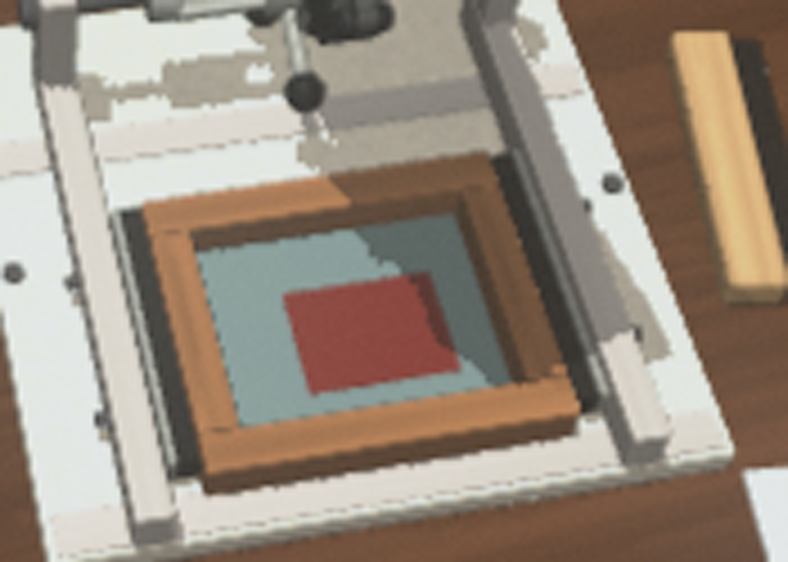

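View pics/w14.png

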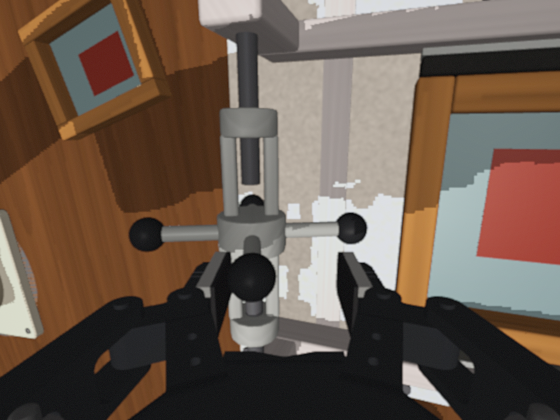

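Still at free-running torque, joint ≈ 3.5, with the pads right at the screen. Continuing in the same small steps.

Emit:
apply_moves --plan '[0,0.0014,0.001,0.025,0,0,0,0.0028,0.0014,0.04,0,0,0,0.0042,0.0018,0.055,0,0,0,0.0055,0.0022,0.07,0,0]'

```text
clock: 13.13
eef_pos: [0.5426, 0.0912, 0.1391]
tool_rot: [0.729, 0.658, -0.127, -0.142]
ft_force: [-5.3, 0.9, 4.4]
grip_width: 0.05
```

Run:
```python
from h import *
torque(.48)
plan(.45,.75,.38,.5,7)
```

```text
tau 0.439
t 13.13 p [0.5426 0.0912 0.1391] F [-5.27  0.9   4.39] grip 0.05 r,q 0.0546 0.771 y -0.0003 tilt 0.383 Ftool [ 0.36 -6.59 -2.08]
0.45 [0.0004, -0.0023, -0.0004, -0.0026, -0.0011, 0.002]
0.5 [0.0003, 0.0006, 0.0003, 0.0224, -0.0011, 0.002]
0.55 [0.0003, 0.0035, 0.0011, 0.0474, -0.001, 0.002]
0.6 [0.0003, 0.0063, 0.002, 0.0724, -0.001, 0.002]
0.65 [0.0003, 0.0091, 0.0031, 0.0974, -0.001, 0.002]
0.7 [0.0003, 0.0118, 0.0044, 0.1224, -0.001, 0.002]
0.75 [0.0003, 0.0145, 0.0058, 0.1474, -0.0009, 0.0021]
```

Emit:
apply_moves --plan '[0,0.0014,0.0005,0.025,0,0,0,0.0028,0.0009,0.037,0,0,0,0.0042,0.0013,0.05,0,0,0,0.0056,0.0018,0.063,0,0]'

```text
clock: 13.47
eef_pos: [0.5469, 0.0907, 0.1354]
tool_rot: [0.724, 0.653, -0.148, -0.165]
ft_force: [-6.0, 1.1, 4.9]
grip_width: 0.0497
```

Run:
```python
from h import *
torque(.59)
plan(.55,.85,.44,.4,7)
```

```text
tau 0.505
t 13.47 p [0.5469 0.0907 0.1354] F [-5.96  1.12  4.93] grip 0.0497 r,q 0.0552 0.875 y -0.0004 tilt 0.446 Ftool [ 0.51 -7.58 -1.83]
0.55 [0.0004, -0.0021, -0.0006, -0.0064, -0.0008, 0.0019]
0.6 [0.0004, 0.0008, 0.0001, 0.0136, -0.0008, 0.002]
0.65 [0.0004, 0.0038, 0.001, 0.0336, -0.0008, 0.002]
0.7 [0.0004, 0.0066, 0.002, 0.0536, -0.0007, 0.002]
0.75 [0.0004, 0.0095, 0.0031, 0.0736, -0.0007, 0.002]
0.8 [0.0004, 0.0122, 0.0045, 0.0936, -0.0007, 0.002]
0.85 [0.0003, 0.0149, 0.0059, 0.1136, -0.0007, 0.002]
```

Emit:
apply_moves --plan '[0,0.0014,0.0004,0.02,0,0,0,0.0028,0.0009,0.03,0,0,0,0.0042,0.0012,0.04,0,0,0,0.0056,0.0018,0.047,0,0]'

```text
clock: 13.8
eef_pos: [0.5509, 0.0903, 0.1316]
tool_rot: [0.72, 0.649, -0.163, -0.182]
ft_force: [-5.9, 1.7, 7.5]
grip_width: 0.0499
```

Run:
```python
from h import *
torque(.69)
plan(.65,.95,.49,.3,7)
```

```text
tau 0.615
t 13.8 p [0.5509 0.0903 0.1316] F [-5.91  1.7   7.53] grip 0.0499 r,q 0.0561 0.973 y -0.0004 tilt 0.494 Ftool [ 1.09 -8.89 -3.76]
0.65 [0.0004, -0.0017, -0.0004, -0.0039, -0.0007, 0.0019]
0.7 [0.0004, 0.0013, 0.0004, 0.0111, -0.0006, 0.0019]
0.75 [0.0004, 0.0042, 0.0013, 0.0261, -0.0006, 0.0019]
0.8 [0.0004, 0.0071, 0.0024, 0.0411, -0.0006, 0.0019]
0.85 [0.0004, 0.01, 0.0037, 0.0561, -0.0006, 0.0019]
0.9 [0.0004, 0.0128, 0.0051, 0.0711, -0.0006, 0.0019]
0.95 [0.0004, 0.0155, 0.0066, 0.0861, -0.0006, 0.002]
```

The torque is now rising steadily (0.44 → 0.51 → 0.62 N m), about 1 N m per rad, so both pads bear. I'll add roughly 0.18 rad more.

Emit:
apply_moves --plan '[0,0.0014,0.0004,0.01,0,0,0,0.0028,0.0009,0.015,0,0,0,0.0042,0.0013,0.02,0,0,0,0.0056,0.0018,0.025,0,0]'

```text
clock: 14.13
eef_pos: [0.5548, 0.0899, 0.128]
tool_rot: [0.718, 0.647, -0.171, -0.191]
ft_force: [-6.0, 0.1, 8.3]
grip_width: 0.0502
```

Run:
```python
from h import *
torque(.78)
plan(.75,.95,.51,.2,5)
print(now()[0]["joint_pos"].round(2))
```

```text
tau 0.657
t 14.13 p [0.5548 0.0899 0.128 ] F [-6.    0.07  8.34] grip 0.0502 r,q 0.0576 1.062 y -0.0004 tilt 0.519 Ftool [-0.54 -9.33 -4.28]
0.75 [0.0004, -0.0008, -0.0001, -0.0086, -0.0006, 0.002]
0.8 [0.0004, 0.0022, 0.0009, 0.0014, -0.0006, 0.002]
0.85 [0.0004, 0.0052, 0.002, 0.0114, -0.0006, 0.002]
0.9 [0.0004, 0.0081, 0.0033, 0.0214, -0.0006, 0.002]
0.95 [0.0003, 0.0109, 0.0047, 0.0314, -0.0006, 0.002]
[0.1  0.86 0.63 1.85 0.1  1.75]
```

Emit:
apply_moves --plan '[0,0.0014,0.0004,0,0,0,0,0.0028,0.001,0,0,0,0,0.0042,0.0015,0.005,0,0,0,0.0054,0.002,0.01,0,0,0,0.0066,0.0025,0.01,0,0]'

```text
clock: 14.55
eef_pos: [0.559, 0.0895, 0.1228]
tool_rot: [0.717, 0.646, -0.175, -0.195]
ft_force: [-8.4, 0.4, 10.4]
grip_width: 0.0501
```

Run:
```python
from h import *
torque(.86)
plan(.85,.95,.52,.2,3)
```

```text
tau 0.871
t 14.55 p [0.559  0.0895 0.1228] F [-8.43  0.4  10.43] grip 0.0501 r,q 0.0591 1.174 y -0.0003 tilt 0.53 Ftool [ -0.46 -12.54  -4.75]
0.85 [0.0003, -0.0009, -0.0006, -0.0096, -0.0007, 0.0019]
0.9 [0.0003, 0.002, 0.0006, 0.0004, -0.0007, 0.0019]
0.95 [0.0003, 0.0049, 0.002, 0.0104, -0.0007, 0.0019]
```

The reading is 0.87 N m, inside the "well tightened" band, so I'm stopping and backing off clear.

Emit:
apply_moves --plan '[0,-0.004,0,0,0,0,0,-0.007,-0.01,0,0,0,0,-0.009,-0.04,0,0,0,0,-0.009,-0.075,0,0,0,0,-0.02,-0.1,-0.06,0,0,0,-0.05,-0.115,-0.18,0,0,0,-0.085,-0.12,-0.3,0,0,0,-0.12,-0.12,-0.42,0,0,0,-0.16,-0.11,-0.52,0,0,0,-0.19,-0.1,-0.52,0,0,0,-0.22,-0.085,-0.52,0,0,0,-0.22,-0.085,-0.52,0,0]'

```text
clock: 15.55
eef_pos: [0.4075, 0.104, 0.3076]
tool_rot: [0.742, 0.67, 0.0, -0.002]
ft_force: [-0.6, -0.4, -1.1]
grip_width: 0.05
```

Run:
```python
from h import *
from workcell import optics
import cv2
o,p,r=now();show(o)
for n in("top","scene"):
    c=optics.camera(n);cv2.imwrite(f"pics/{n}_end.png",c["pixels"][:,:,::-1])
s=cv2.imread("pics/scene_end.png");t=cv2.imread("pics/top_end.png")
cv2.imwrite("pics/se.png",cv2.resize(s[155:325,225:445],None,fx=3.5,fy=3.5,interpolation=cv2.INTER_CUBIC))
cv2.imwrite("pics/te.png",cv2.resize(t[120:260,140:340],None,fx=4,fy=4,interpolation=cv2.INTER_CUBIC))
```

```text
t 15.55 p [0.4075 0.104  0.3076] F [-0.56 -0.39 -1.11] grip 0.05 r,q 0.2294 -0.44 y -0.0017 tilt 0.003 Ftool [-0.45 -0.52  1.11]
```

View pics/se.png

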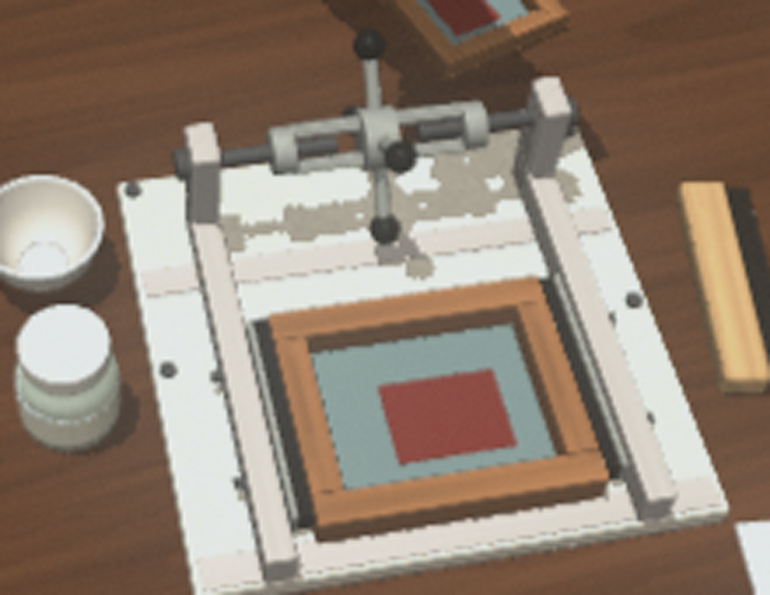

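View pics/te.png

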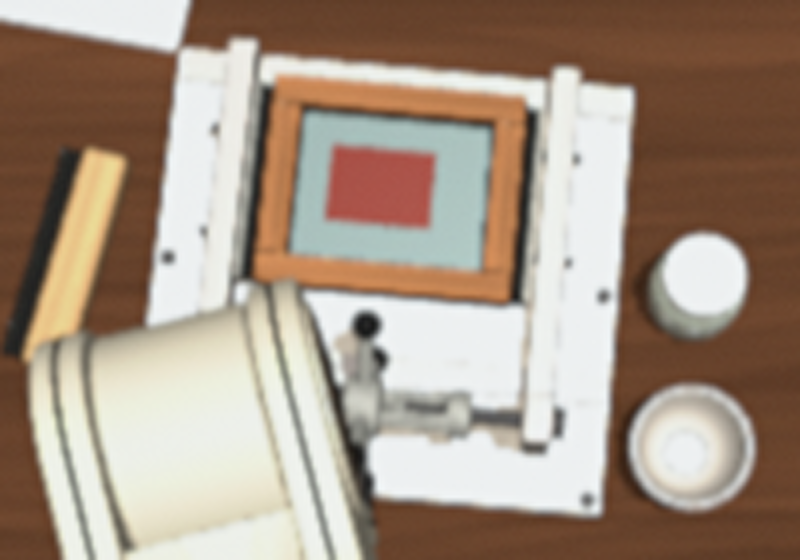

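Both pads lie against the screen's sides in the two views, and the jar, tub and squeegee haven't moved. One numeric check of wheel angle and squareness before I hand in.

Run:
```python
from h import *
import pickle,cv2
C=pickle.load(open("cams.pkl","rb"))
sb=np.array([(369,45),(401,154),(384,230)])/3.5+[225,155]
# 3 visible balls: upper-front, upper/back..., far
for off in range(4):
  f=lambda v:(proj(C["scene"],jig(JX,[ball(v[0]+k*np.pi/2) for k in(-1,0,1)]))-sb).ravel()
s=least_squares(f,[.8]);print("ball q",s.x,"cost",s.cost,"joint",s.x+np.pi)
def edge(img,z,c,thr):
  h=cv2.cvtColor(cv2.imread(img),cv2.COLOR_BGR2HSV);m=cv2.inRange(h,(5,130,140),(18,255,255))
  m[:,:190]=0;m[:,290:]=0;m[:125]=0;m[205:]=0
  n,l,st,_=cv2.connectedComponentsWithStats(m);k=1+st[1:,4].argmax();pts=np.argwhere(l==k)[:,::-1].astype(float)
  T=c["pose"];d=np.c_[(pts[:,0]-c["cx"])/c["fx"],-(pts[:,1]-c["cy"])/c["fy"],-np.ones(len(pts))]@T[:3,:3].T
  w=T[:3,3]+d*((z-T[2,3])/d[:,2])[:,None]
  w=w[:,:2]*1000
  r=cv2.minAreaRect(w.astype(np.float32));return r
for i in("pics/top0.png","pics/top_end.png"):
  r=edge(i,.046,C["top"],0);print(i,r,"vs jig deg",np.degrees(JX[2]))
a,b=[cv2.imread(f"pics/scene{n}.png") for n in("0","_end")]
for nm,(y0,y1,x0,x1) in dict(jar=(235,290,222,262),tub=(200,245,212,258),squeegee=(200,270,412,458)).items():
  g=[cv2.cvtColor(k[y0:y1,x0:x1],cv2.COLOR_BGR2GRAY).astype(np.float32) for k in(a,b)]
  print(nm,cv2.phaseCorrelate(*g)[0])
```

```text
ball q [0.86707037] cost 0.4437856789194148 joint [4.00866302]
pics/top0.png ((671.7241821289062, 79.3416519165039), (182.33509826660156, 155.2467803955078), 84.20748138427734) vs jig deg -6.010327270922335
pics/top_end.png ((672.0096435546875, 79.98257446289062), (188.35751342773438, 155.17381286621094), 84.20464324951172) vs jig deg -6.010327270922335
jar (0.007144520925137954, -0.01070366107979126)
tub (0.01751836944387719, 0.44169633348735005)
squeegee (-0.05611159723823178, 0.048649946825982227)
```

```bash
python3 -c "
from workcell import bot;print(bot.job_done())"
```

```text
the job is handed in; nothing more can be done
None
```

I tightened the turnbuckle from about 0.50 to 4.01 rad. I pushed two of the balls in turn with the robot-side jaw, stopped when it went snug, backed off and handed the job in at about 15.6 s. No verdict is reported.

Last checks:
- **Snugness:** the torque stayed near 0.4 N m until about 3.6 rad, then rose roughly 1 N m per rad. The last reading was 0.87 N m, inside the 0.65–0.95 band. From the 0.4 rad of travel past contact I estimate about 50 N per pad; the pad force itself was not measured.
- **Squareness:** the screen is about 0.2° (0.004 rad) off the jig, and both pads look flush against it.
- **Bystanders:** the jar, tub and squeegee show no shift, less than half a pixel in the scene camera.
- **Robot:** the gripper was clear of everything, at 0.31 m height, with about 1 N of sensor noise.

Two things did not go cleanly:
- **Tilt:** my first approach tilted the tool too far and put joint 3 on its limit, so I used less tilt.
- **Torque noise:** single torque readings scattered by about 0.1 N m (0.27–0.44 while running free, and 0.66 one step before the last). I relied on the trend and the travel past contact more than on any single value.

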